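# Turn the storeroom carousel to the red tin

### The job

Gently push the round tray of the tin carousel around by its rim or one of its black finger posts until the tin with the red lid stands right at the front, in line with the yellow arrow on the foot, then let go and leave it standing still. Do not touch, lift or tip any of the tins, and leave the things beside the carousel where they are.

Things in the scene. Friction and masses are not known exactly. Their poses are not given: they have to be found in the camera images.
- foot: Fixed dark steel foot of the carousel. Origin on the table, on the turning axis; z up. Its -x axis is the front: a tongue 70 mm wide, 8 mm high runs from under the tray along -x to 210 mm from the axis and bears a yellow arrow (149 to 206 mm from the axis) pointing in at the axis. Never moves in a run; place and yaw (within 0.45 rad of the world axes) differ between runs.
- carousel: White tray, 280 mm diameter, top 44 mm above the table, turns either way without stops about its origin (centre of its underside, 32 mm up). Its -x points to the red tin: done when its axes match foot. Plain friction (1 N at a post), no spring or detent: stays where left. Four sockets (fences 10 mm high) 84 mm from the axis, a quarter turn apart; four posts midway between them.
- post0 (a point): Centre of the top of black upright finger post 0, fixed on the tray 125 mm from the axis, to push against: 14 mm diameter, from 44 to 89 mm above the table. Seen from above, post 0 is 45 degrees clockwise from the red tin, and posts 1, 2, 3 follow counter-clockwise in quarter turns.
- post1 (a point): Centre of the top of black upright finger post 1, fixed on the tray 125 mm from the axis, to push against: 14 mm diameter, from 44 to 89 mm above the table. Seen from above, post 0 is 45 degrees clockwise from the red tin, and posts 1, 2, 3 follow counter-clockwise in quarter turns.
- post2 (a point): Centre of the top of black upright finger post 2, fixed on the tray 125 mm from the axis, to push against: 14 mm diameter, from 44 to 89 mm above the table. Seen from above, post 0 is 45 degrees clockwise from the red tin, and posts 1, 2, 3 follow counter-clockwise in quarter turns.
- post3 (a point): Centre of the top of black upright finger post 3, fixed on the tray 125 mm from the axis, to push against: 14 mm diameter, from 44 to 89 mm above the table. Seen from above, post 0 is 45 degrees clockwise from the red tin, and posts 1, 2, 3 follow counter-clockwise in quarter turns.
- tin_red: Loose tin with red lid and red band, 57 mm diameter, 62 mm tall, about 0.16 kg, standing in a socket of the tray (1.5 mm play); top 106 mm above the table. Origin at the centre of its underside, z up. This is the one to bring to the front.
- tin_blue: Loose tin with blue lid and blue band, 57 mm diameter, 62 mm tall, about 0.16 kg, standing in a socket of the tray (1.5 mm play); top 106 mm above the table. Origin at the centre of its underside, z up. It only rides along.
- tin_green: Loose tin with green lid and green band, 57 mm diameter, 62 mm tall, about 0.16 kg, standing in a socket of the tray (1.5 mm play); top 106 mm above the table. Origin at the centre of its underside, z up. It only rides along.
- tin_white: Loose tin with white lid and white band, 57 mm diameter, 62 mm tall, about 0.16 kg, standing in a socket of the tray (1.5 mm play); top 106 mm above the table. Origin at the centre of its underside, z up. It only rides along.
- tape: Loose roll of tape lying flat, 100 mm diameter, 48 mm tall, standing beside the carousel; leave it alone. Origin at the centre of its underside.
- tub: Loose open blue tub, 90 x 120 x 50 mm, standing beside the carousel; leave it alone. Origin at the centre of its underside.
- carton: Loose cardboard carton, 120 x 160 x 90 mm, standing beside the carousel; leave it alone. Origin at the centre of its underside.
- mug: Loose white mug, 80 mm diameter, 90 mm tall, handle on its +y side, standing beside the carousel; leave it alone. Origin at the centre of its underside.
Mind the look-alikes: they are no part of the job. Leave any pink look-alike of the tin_blue alone. Of the things shaped like the tin_red, the red one is meant.

How it is judged:
By the outcome, as a careful person would: the job done as asked, in the order asked, and still so for the second after the job is handed in, with the robot touching nothing.
It also fails if it takes over 45 s, if anything falls off the work surface, if the arm or the gripper's body presses on something with over 40 N, if the wrist force passes 120 N, or if a joint passes its speed limit or range.

### The arm

A 6-joint arm with a two-finger parallel gripper is mounted at the origin on the work surface. World frame = base frame: x ahead of the robot, y to its left, z up, the work surface at z = 0. Lengths are in m, angles in rad, forces in N, time in s.
With the tool pointing down it reaches from about 0.275 to 0.75 m from the base axis. Payload 10.2 kg.
Tool frame: the origin (TCP) lies midway between the tips of the shut fingers; the grasp point (between the pads) lies 19 mm behind it; y points along the fingers, x is the direction in which the jaws open and shut, and the axes are right-handed (so a half turn about y gives the same grasp; the last joint's range is limited). The gripper opens to 88 mm and grips with 3 to 60 N. Pads are 18 mm wide; open, the fingers measure 123 mm over their backs; the gripper's body (75 mm by 187 mm) begins 45 mm behind the grasp point.
Start: joints at [-1.423, 0.313, 1.498, -0, 1.331, -0.223], TCP at [0.19, -0.489, 0.239] pointing down, gripper open.
Joint ranges: [-2.94, 2.94], [-0.97, 2.17], [0.19, 2.56], [-1.23, 4.37], [0.02, 3.11], [-2.88, 2.88]. Speed limits (rad/s): [2.39, 2.39, 3.01, 3.14, 3.14, 3.14].

### API

Orientations are given as [roll, pitch, yaw] about the fixed x, y, z axes, in that order (R = Rz(yaw) Ry(pitch) Rx(roll)).
In Python, from station import monitor, eyes, sign_off gives the robot as it stands. The module is installed in compiled form; this text tells all that it offers.
- The arm moves only by the shell command python3 -m inch 'ROWS' [OPENING] [FORCE]. ROWS is text: rows parted by semicolons, each of 6 numbers parted by spaces: the shift along the tool's x, y, z in mm, then the turn, a rotation vector about the tool's x, y, z in rad. In form: tx ty tz wx wy wz; .... A call has 1 to 8 rows; each row shifts and turns the commanded pose from where the row before left it, along the tool's axes as they then stand; what a row does not reach is not made up. A row lasts 1/8 s, in which the tool goes at most 62.5 mm and 10.7 degrees, less where a joint would pass 70% of its speed; a pose out of reach is approached as far as the arm can. A call with a gripper value outside its range is refused whole. OPENING is the finger opening in mm, from 0 to 88.1, set as the call begins (- or left out, the last holds). The fingers move at their own pace and stop on an object; FORCE is the grip in N (left out, the last holds). Time passes only in rows, so rows that do not move let the fingers close. It gives the time, the measured TCP pose, the force and the opening at its end, in the units of the state.
- monitor.get_state(): the state, without advancing time (a new reading comes with each control period).
- eyes.snapshot(name): name is "scene" or "top" or "wrist"; returns the picture (384x512x3 uint8, red, green, blue); there is no depth.
- eyes.get_calibration(name): a dict with "fx", "fy", "cx", "cy" (pixels), "k1" (the pictures are not rectified: a ray, as slopes to the right and down, at radius r is drawn at 1 + k1 r^2 times it, then the intrinsics apply), "world_from_camera" (4x4, takes a point from camera to world coordinates). Camera axes: x right, y down, z forward; pixel columns grow to the right and rows downward; lengths in m; the calibration is good to about 2 mm. A picture is of the moment at which its call begins: read the wrist's pose just before it. get_calibration takes no time and is no camera call; for the wrist camera it gives the pose at the moment of the call.
- sign_off(): hands the job in, once; it reports no verdict.
Trained networks look in the newest picture that a camera, given by its name, has taken for a name from the list of things; names that differ only in an ending like _2 or _b are one class to them, and where a whole thing is asked for, a point or a joint stands for the part that bears it (a point fixed in the world has none). Each returns a list of dicts, best first, with "confidence" (0 to 1); they miss things now and then, are a little off and sometimes report something else, mostly with a low value. They report only what shows in the picture. A call takes as long as a camera call. They do not tell look-alikes from the thing itself.
- eyes.outline_of(camera, name): "mask" (384x512 bool, what is visible of it) and "bbox" ([left, top, right, bottom] in pixels, round what is visible of it).
The state is a dict: "time": time; "qpos": joint angles; "joint_velocities": joint speeds; "joint_efforts": joint torques, N m; "eef_pos": TCP position; "orientation": TCP orientation; "ft_force": force on the tool from outside, world axes, zero at the start; "torque": the same for the moment, N m; "grip_width": finger opening in m.
Only numpy, scipy, OpenCV 4.12 (cv2) and the standard library are available. Lean on these libraries where they do the work, as an engineer would, in place of code of your own. Each camera call takes 0.05 s, during which the arm holds its last target. There are 200 camera calls.

## Working session

There is one attempt and no reset: what is moved stays moved. The work goes in short steps, Python scripts to look and compute and a shell command to move; the robot and the scene stay as the last step left them, time stands still between calls to the robot, and variables do not carry over. Pictures are saved under pics/ and viewed, about 8 in all and at most 12, crops included, and the job is handed in when it is done.

```bash
mkdir -p pics; cat > h.py <<'E'
import numpy as np, cv2
from station import monitor, eyes, sign_off
def ray(cam,u,v):
    c=eyes.get_calibration(cam); x=(u-c['cx'])/c['fx']; y=(v-c['cy'])/c['fy']
    rd=np.hypot(x,y); r=rd
    for _ in range(20): r=rd/(1+c['k1']*r*r)
    s=r/rd if rd>0 else 1
    T=np.array(c['world_from_camera']); return T[:3,3],T[:3,:3]@np.array([x*s,y*s,1])
def atz(cam,u,v,z):
    o,d=ray(cam,u,v); return o+d*(z-o[2])/d[2]
def proj(cam,P):
    c=eyes.get_calibration(cam);T=np.array(c['world_from_camera'])
    p=T[:3,:3].T@(np.array(P)-T[:3,3]); x,y=p[0]/p[2],p[1]/p[2]; f=1+c['k1']*(x*x+y*y)
    return c['fx']*x*f+c['cx'],c['fy']*y*f+c['cy']
E
python3 - <<'E'
from h import *
s=monitor.get_state(); print(s['time'],s['eef_pos'],s['orientation'],s['grip_width'])
for c in ['top','scene']:
    im=eyes.snapshot(c); cv2.imwrite(f'pics/{c}0.png',cv2.resize(im[:,:,::-1],(800,600)))
    cal=eyes.get_calibration(c); print(c,cal['fx'],cal['k1'],np.round(cal['world_from_camera'],3).tolist())
eyes.snapshot('top')
for n in ['foot','carousel','tin_red','tin_blue','tin_green','tin_white','tape','tub','carton','mug','post0']:
    for d in eyes.outline_of('top',n)[:3]:
        m=d['mask']; v,u=np.nonzero(m); z={'carousel':.044,'foot':.008}.get(n,.106 if 'tin' in n else .05)
        print(n,round(d['confidence'],2),d['bbox'],m.sum(),np.round(atz('top',u.mean(),v.mean(),z),3))
E
```

```text
0.0 [ 0.19019657 -0.48909388  0.2381596 ] [-1.57050081e+00  1.23383417e-03 -1.20003639e+00] 0.08807732046300278
top 423.18086739872155 -0.12706569677689955 [[0.025, -0.998, 0.059, 0.496], [-1.0, -0.026, -0.017, -0.001], [0.018, -0.058, -0.998, 1.377], [0.0, 0.0, 0.0, 1.0]]
scene 493.23595225959303 -0.17674148357708933 [[0.697, 0.618, -0.364, 1.185], [0.717, -0.608, 0.341, -0.577], [-0.011, -0.498, -0.867, 1.521], [0.0, 0.0, 0.0, 1.0]]
foot 0.21 [246.1, 208.4, 265.7, 231.4] 285 [ 0.487 -0.062  0.008]
foot 0.18 [214.0, 153.3, 299.0, 235.5] 4863 [ 0.571 -0.065  0.008]
tin_red 0.67 [249.0, 157.8, 272.0, 175.1] 289 [ 0.652 -0.072  0.106]
tin_red 0.67 [292.7, 103.7, 310.7, 125.0] 308 [ 0.815 -0.187  0.106]
tin_blue 0.62 [274.2, 188.2, 293.5, 203.7] 293 [ 0.564 -0.147  0.106]
tin_blue 0.58 [303.9, 267.3, 327.5, 284.9] 297 [ 0.323 -0.246  0.106]
tin_green 0.6 [219.8, 179.5, 241.5, 196.6] 288 [0.58  0.019 0.106]
tin_white 0.87 [246.0, 209.0, 265.3, 232.6] 276 [ 0.489 -0.058  0.106]
tape 0.86 [97.8, 208.2, 131.8, 239.2] 499 [0.459 0.394 0.05 ]
tape 0.64 [357.5, 211.7, 388.4, 251.4] 721 [ 0.449 -0.434  0.05 ]
tub 0.8 [72.1, 147.7, 119.7, 184.5] 1178 [0.652 0.452 0.05 ]
carton 0.6 [339.9, 144.1, 402.6, 190.3] 2162 [ 0.656 -0.441  0.05 ]
carton 0.15 [215.3, 151.2, 298.2, 237.1] 5138 [ 0.568 -0.064  0.05 ]
mug 0.57 [356.7, 207.5, 389.5, 249.6] 811 [ 0.451 -0.434  0.05 ]
post0 0.58 [215.1, 149.9, 300.4, 233.8] 4890 [ 0.568 -0.064  0.05 ]
```

```bash
python3 - <<'E'
import cv2
im=cv2.imread('pics/top0.png'); 
im=cv2.imread('pics/top0.png')[110:470,270:580]
cv2.imwrite('pics/crop0.png',cv2.resize(im,None,fx=1.6,fy=1.6,interpolation=cv2.INTER_CUBIC))
E
```

```text
(no output)
```

View pics/top0.png

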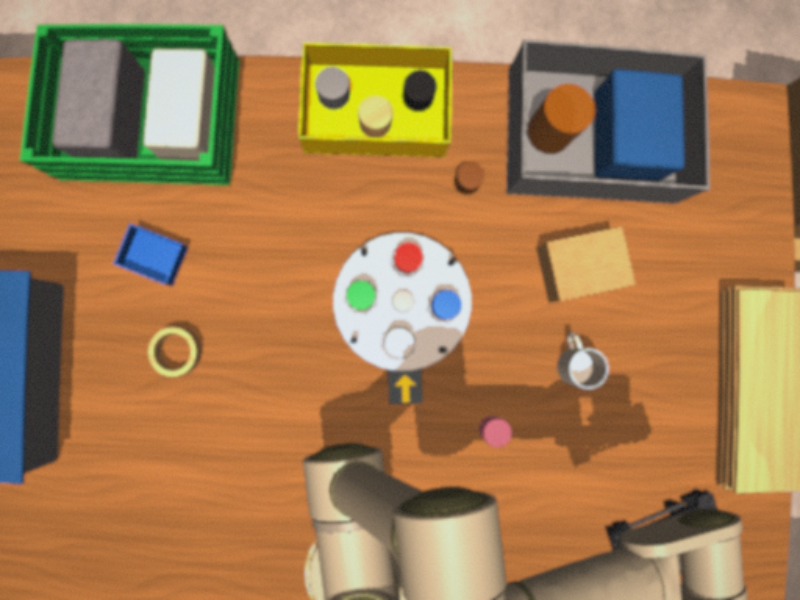

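View pics/scene0.png

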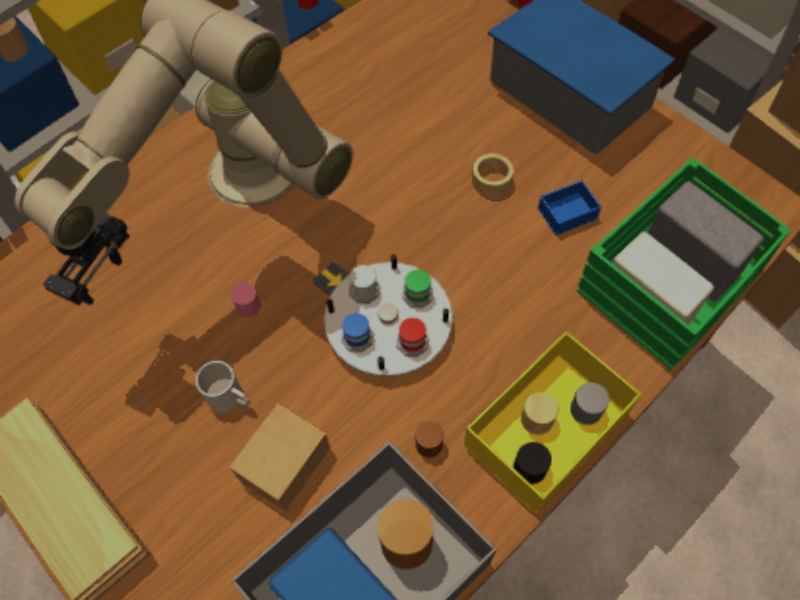

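```bash
sleep 0.1
```

```text
(no output)
```

View pics/crop0.png

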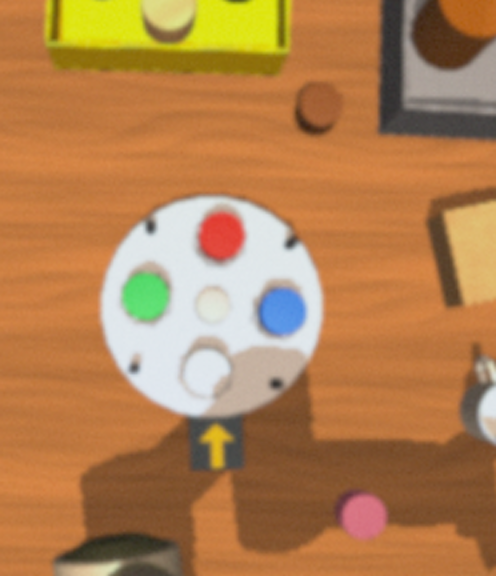

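Shown (800×600 top picture): the carousel is centred at (403,302), with the red tin on the far side at (408,257) and the yellow arrow in front at (405,388). The things shaped like the red tin are the red one on the tray (408,257), a brown one off the tray (468,177) and a pink one (497,432). The one on the tray is truly red and sits in a socket, so it is the one meant; the crop confirms this. It needs about half a turn. Next I measure the axis and yaws.

```bash
cat >> h.py <<'E'
def blob(cam,im,c,lo,hi,z,rad):
    "centroid of hsv range near the world point c -> world xy at z"
    u0,v0=proj(cam,c); hsv=cv2.cvtColor(im,cv2.COLOR_RGB2HSV)
    m=cv2.inRange(hsv,np.array(lo),np.array(hi))
    yy,xx=np.mgrid[:384,:512]; m[(xx-u0)**2+(yy-v0)**2>rad**2]=0
    v,u=np.nonzero(m)
    return (atz(cam,u.mean(),v.mean(),z)[:2],len(u)) if len(u) else (None,0)
def measure(cam,ax,yaw=None):
    "ax: axis xy guess; returns foot yaw and carousel yaw in degrees"
    im=eyes.snapshot(cam); R={}
    C=[ax[0],ax[1],.1]
    for n,lo,hi in [('red',(0,150,90),(6,255,255)),('blue',(100,120,60),(125,255,255)),('green',(50,120,60),(80,255,255))]:
        R[n]=blob(cam,im,C,lo,hi,.106,48)
    R['arrow']=blob(cam,im,[ax[0]-.178,ax[1],.008],(20,150,100),(32,255,255),.008,30)
    return im,R
E
python3 - <<'E'
from h import *
for cam in ['top','scene']:
    im,R=measure(cam,(.568,-.064))
    print(cam,{k:(np.round(v[0],4) if v[0] is not None else None,v[1]) for k,v in R.items()})
    # tray rim fit: white pixels
    hsv=cv2.cvtColor(im,cv2.COLOR_RGB2HSV); 
    u0,v0=proj(cam,[.568,-.064,.044]); 
    eyes.snapshot(cam)
    d=eyes.outline_of(cam,'carousel')
    if not d: d=eyes.outline_of(cam,'post0')
    if d:
        cs=max(cv2.findContours(d[0]['mask'].astype('uint8'),0,1)[0],key=len)[:,0]
        P=np.array([atz(cam,*p,.044)[:2] for p in cs]); 
        (cx,cy),r=cv2.minEnclosingCircle((P*1000).astype('f')); A=np.c_[2*P,np.ones(len(P))]
        s=np.linalg.lstsq(A,(P**2).sum(1),rcond=None)[0]; print('rim',cx,cy,r,s[:2],np.sqrt(s[2]+s[:2]@s[:2]))
    if R['blue'][0] is not None and R['green'][0] is not None: print('bg mid',(R['blue'][0]+R['green'][0])/2,np.linalg.norm(R['blue'][0]-R['green'][0]))
E
```

```text
top {'red': (array([ 0.6531, -0.0709]), 241), 'blue': (array([ 0.5631, -0.1465]), 246), 'green': (array([0.5776, 0.0186]), 233), 'arrow': (array([ 0.3943, -0.0766]), 113)}
rim 569.5887451171875 -65.24248504638672 141.82066345214844 [ 0.57061322 -0.06527375] 0.13809640943118065
bg mid [ 0.57035895 -0.06394197] 0.16572544717452584
scene {'red': (array([ 0.6571, -0.072 ]), 209), 'blue': (array([ 0.567 , -0.1478]), 205), 'green': (array([0.581 , 0.0193]), 190), 'arrow': (array([ 0.3924, -0.0734]), 74)}
rim 571.797119140625 -57.40797805786133 146.5253143310547 [ 0.57845336 -0.07306551] 0.1268452081104657
bg mid [ 0.57395953 -0.0642496 ] 0.16764164273980459
```

Axis is about (0.5705, -0.0645), the foot yaw about 3.6° and the red tin at about -5°, so it needs about +188.6° ccw. I will cage post 2 (now at about 130°) and lead it round the near side.

```bash
python3 -m inch '0 0 0 0 .155 0;0 0 0 0 .155 0;0 0 0 0 .155 0;0 0 0 0 .155 0;0 0 0 0 .155 0;0 0 0 0 .155 0;0 0 0 0 .155 0;0 0 0 0 .158 0' 34 10
python3 -m inch '-20 0 -8 0 0 0;-40 0 -14 0 0 0;-40 0 -15 0 0 0;-40 0 -15 0 0 0;-40 0 -15 0 0 0;-40 0 -15 0 0 0;-40 0 -15 0 0 0;-40 0 -15 0 0 0'
python3 -m inch '-40 0 -15 0 0 0;-40 0 -15 0 0 0;-40 0 -15 0 0 0;-40 0 -15 0 0 0;-40 0 -15 0 0 0;-40 0 -13 0 0 0;-24 0 -8 0 0 0;0 0 0 0 0 0'
python3 - <<'E'
from h import *
s=monitor.get_state(); p=np.array(s['eef_pos']); print(s['time'],p,s['orientation'],s['qpos'],s['grip_width'],s['ft_force'])
im=eyes.snapshot('wrist'); cv2.imwrite('pics/w1.png',im[:,:,::-1])
ax=np.array([.5705,-.0645])
for a in (130,): print('post pix',proj('wrist',[*(ax+.125*np.array([np.cos(np.radians(a)),np.sin(np.radians(a))])),.089]))
E
```

```text
time: 2.0
eef_pos: [0.1902, -0.4893, 0.2387]
orientation: [-1.571, 0.0, -2.448]
ft_force: [-0.2, 0.2, -1.3]
grip_width: 0.0339
time: 3.0
eef_pos: [0.3484, -0.2094, 0.2389]
orientation: [-1.57, 0.0, -2.443]
ft_force: [0.7, -0.2, 0.2]
grip_width: 0.034
time: 4.0
eef_pos: [0.4886, 0.0337, 0.2385]
orientation: [-1.571, -0.0, -2.441]
ft_force: [-1.1, -0.1, -1.0]
grip_width: 0.0341
4.0 [0.48859685 0.03365173 0.23849208] [-1.57103969e+00 -1.64191355e-04 -2.44073620e+00] [-1.71006854e-01  2.35472343e-01  1.60025599e+00  3.19984756e-05
  1.30615626e+00  2.26972100e+00] 0.034149805788938344 [-1.05234047 -0.07952365 -1.03143449]
post pix (np.float64(251.14693776154573), np.float64(170.72437330244296))
```

View pics/w1.png

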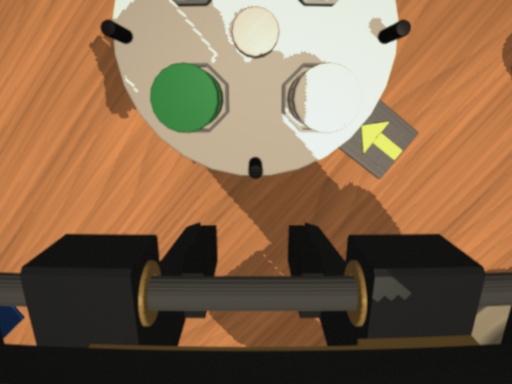

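The wrist picture shows post 2 at (256,168), about 4 px right of the prediction, with green at (187,97), white at (328,97), the arrow at (380,140) and the side posts at (117,31) and (394,31). I refine the yaws from it.

```bash
cat >> h.py <<'E'
def wrist_fit(im,boxes,arrow,w=35):
    "posts as dark blobs inside (u,v) neighbourhoods, arrow as yellow: world xy"
    hsv=cv2.cvtColor(im,cv2.COLOR_RGB2HSV); dark=cv2.inRange(im,(0,0,0),(45,45,45)); yel=cv2.inRange(hsv,(22,120,90),(36,255,255))
    out=[]
    for (m,(u0,v0),z,r) in [(dark,b,.0665,20) for b in boxes]+[(yel,arrow,.008,w)]:
        mm=m.copy(); yy,xx=np.mgrid[:384,:512]; mm[(xx-u0)**2+(yy-v0)**2>r*r]=0
        v,u=np.nonzero(mm); out.append(atz('wrist',u.mean(),v.mean(),z)[:2]); print(len(u),u.mean().round(1),v.mean().round(1),out[-1].round(4))
    return out
E
python3 - <<'E'
from h import *
im=cv2.imread('pics/w1.png')[:,:,::-1].copy()
o=wrist_fit(im,[(117,31),(256,168),(394,31)],(380,140))
a,b,c,ar=o
print('diam',np.linalg.norm(a-c)); C=(a+c)/2; 
for C in [(a+c)/2,np.array([.5705,-.0645])]:
    ang=lambda p:np.degrees(np.arctan2(*(p-C)[::-1]))
    print(C,[ang(p) for p in o],[np.linalg.norm(p-C) for p in o])
p=np.array(monitor.get_state()['eef_pos'])[:2]; d=b-p; y=monitor.get_state()['orientation'][2]
print('post in tool x,z mm',1e3*(d@[np.cos(y),np.sin(y)]),1e3*(d@[-np.sin(y),np.cos(y)]))
E
```

```text
387 115.9 31.5 [0.6649 0.0151]
195 254.9 167.9 [0.4861 0.0304]
296 391.9 32.2 [ 0.4725 -0.1467]
771 378.6 139.2 [ 0.391  -0.0786]
diam 0.2513405290377608
[ 0.56869849 -0.06579662] [np.float64(40.07584115359973), np.float64(130.66154268001145), np.float64(-139.92415884640025), np.float64(-175.88570511333683)] [np.float64(0.1256702645188804), np.float64(0.1267992172398737), np.float64(0.1256702645188804), np.float64(0.17819560596386225)]
[ 0.5705 -0.0645] [np.float64(40.15364515124258), np.float64(131.65921165851438), np.float64(-139.99926975101923), np.float64(-175.51536367656897)] [np.float64(0.12345710737382877), np.float64(0.1270087338325055), np.float64(0.1278836453775859), np.float64(0.18008926373532916)]
post in tool x,z mm 3.193836472081899 0.4666269466933502
```

```bash
python3 -m inch '3 20 0 0 0 0;0 30 0 0 0 0;0 30 0 0 0 0;0 30 0 0 0 0;0 30 0 0 0 0;0 24 0 0 0 0;0 12 0 0 0 0;0 0 0 0 0 0'
python3 - <<'E'
from h import *
im=eyes.snapshot('wrist'); cv2.imwrite('pics/w2.png',im[:,:,::-1])
E
```

```text
time: 5.05
eef_pos: [0.4858, 0.0302, 0.0627]
orientation: [-1.571, -0.0, -2.444]
ft_force: [1.4, -0.1, -0.1]
grip_width: 0.034
```

View pics/w2.png

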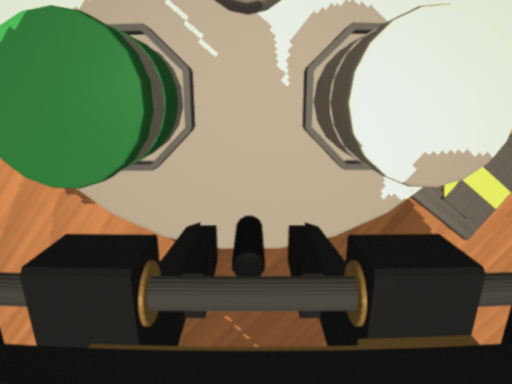

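The post stands between the fingers. Narrow to a loose cage and start turning.

```bash
python3 -m inch '0 0 0 0 0 0;0 0 0 0 0 0;2.2 0 0 0 -.0175 0;4.4 0 .1 0 -.035 0;6.6 0 .2 0 -.0524 0;8.8 0 .3 0 -.0698 0;9.9 0 .4 0 -.0785 0;9.9 0 .4 0 -.0785 0' 20 10
python3 - <<'E'
from h import *
s=monitor.get_state(); p=np.array(s['eef_pos'])[:2]-[.569,-.0655]; print(np.linalg.norm(p),np.degrees(np.arctan2(p[1],p[0])),np.degrees(s['orientation'][2])+270)
E
```

```text
time: 6.1
eef_pos: [0.4591, -0.0012, 0.063]
orientation: [-1.57, 0.0, -2.108]
ft_force: [1.6, 0.5, -0.8]
grip_width: 0.0202
0.12733434530387555 149.6770809442327 149.2256367915918
```

```bash
python3 -m inch '9.9 0 .4 0 -.0785 0;9.9 0 .4 0 -.0785 0;9.9 0 .4 0 -.0785 0;9.9 0 .4 0 -.0785 0;9.9 0 .4 0 -.0785 0;9.9 0 .4 0 -.0785 0;9.9 0 .4 0 -.0785 0;9.9 0 .4 0 -.0785 0'
python3 -m inch '9.9 0 .4 0 -.0785 0;9.9 0 .4 0 -.0785 0;9.9 0 .4 0 -.0785 0;9.9 0 .4 0 -.0785 0;9.9 0 .4 0 -.0785 0;9.9 0 .4 0 -.0785 0;9.9 0 .4 0 -.0785 0;9.9 0 .4 0 -.0785 0'
python3 - <<'E'
from h import *
s=monitor.get_state(); p=np.array(s['eef_pos'])[:2]-[.569,-.0655]; print(np.linalg.norm(p),np.degrees(np.arctan2(p[1],p[0])),np.degrees(s['orientation'][2])+270,s['qpos'])
im=eyes.snapshot('wrist'); cv2.imwrite('pics/w3.png',im[:,:,::-1])
E
```

```text
time: 7.1
eef_pos: [0.4416, -0.0772, 0.0629]
orientation: [-1.57, 0.0, -1.48]
ft_force: [0.3, 0.5, -0.1]
grip_width: 0.0201
time: 8.1
eef_pos: [0.472, -0.1488, 0.0627]
orientation: [-1.571, 0.001, -0.852]
ft_force: [-0.3, 1.8, 0.7]
grip_width: 0.0201
0.127883115112089 -139.32634351924554 221.1861965549225 [-5.42686220e-01  4.69401266e-01  1.78795609e+00  7.71316136e-06
  8.85006245e-01  3.09270400e-01]
```

View pics/w3.png

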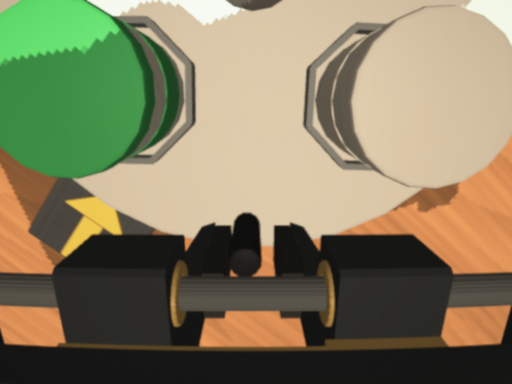

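```bash
python3 -m inch '9.9 0 .5 0 -.0785 0;9.9 0 .5 0 -.0785 0;9.9 0 .5 0 -.0785 0;9.9 0 .5 0 -.0785 0;9.9 0 .5 0 -.0785 0;9.9 0 .5 0 -.0785 0;9.9 0 .5 0 -.0785 0;9.9 0 .5 0 -.0785 0'
python3 -m inch '9.9 0 .5 0 -.0785 0;9.9 0 .5 0 -.0785 0;9.9 0 .5 0 -.0785 0;9.9 0 .5 0 -.0785 0;9.9 0 .5 0 -.0785 0;9.9 0 .5 0 -.0785 0;8.8 0 .3 0 -.0698 0;6.6 0 .2 0 -.0524 0'
python3 - <<'E'
from h import *
s=monitor.get_state(); p=np.array(s['eef_pos'])[:2]-[.569,-.0655]; print(np.linalg.norm(p),np.degrees(np.arctan2(p[1],p[0]))+360,np.degrees(s['orientation'][2])+270,s['qpos'])
E
```

```text
time: 9.15
eef_pos: [0.5394, -0.1882, 0.0627]
orientation: [-1.571, 0.001, -0.225]
ft_force: [-1.4, -1.4, 0.0]
grip_width: 0.02
time: 10.15
eef_pos: [0.6131, -0.1824, 0.0627]
orientation: [-1.571, 0.0, 0.367]
ft_force: [-1.0, -0.8, 0.0]
grip_width: 0.0203
0.1248990985988264 290.67574936104825 291.0426768134147 [-4.71780583e-01  7.33065548e-01  1.31401511e+00 -4.41836962e-04
  1.09479349e+00 -8.38842071e-01]
```

```bash
python3 -m inch '8.7 0 .2 0 -.0698 0;8.7 0 .2 0 -.0698 0;8.7 0 .2 0 -.0698 0;8.7 0 .2 0 -.0698 0;8.7 0 .2 0 -.0698 0;6.6 0 .1 0 -.0524 0;4.4 0 .1 0 -.035 0;2.2 0 0 0 -.0175 0'
python3 -m inch '0 0 0 0 0 0;0 0 0 0 0 0'
cat > look.py <<'E'
from h import *
import sys
s=monitor.get_state(); p=np.array(s['eef_pos'])[:2]-[.569,-.0655]; print(np.linalg.norm(p),np.degrees(np.arctan2(p[1],p[0]))+360,np.degrees(s['orientation'][2])+270)
im,R=measure('top',(.569,-.0655)); cv2.imwrite(f'pics/{sys.argv[1]}t.png',cv2.resize(im[90:290,140:370,::-1],None,fx=3,fy=3,interpolation=cv2.INTER_CUBIC))
for k,v in R.items():
    if v[0] is not None:
        d=v[0]-[.5698,-.065]; print(k,v[0].round(4),v[1],np.degrees(np.arctan2(d[1],d[0])).round(1)%360,np.linalg.norm(d).round(4))
im=eyes.snapshot('wrist'); cv2.imwrite(f'pics/{sys.argv[1]}w.png',im[:,:,::-1])
E
python3 look.py a
```

```text
time: 11.15
eef_pos: [0.6599, -0.1512, 0.0626]
orientation: [-1.57, 0.0, 0.82]
ft_force: [-1.6, -0.4, 0.5]
grip_width: 0.0197
time: 11.4
eef_pos: [0.66, -0.1516, 0.0628]
orientation: [-1.571, -0.0, 0.819]
ft_force: [-0.3, 0.1, -0.1]
grip_width: 0.0199
0.1252559136003894 316.6069652913314 316.93578683958305
blue [0.5704 0.0194] 234 89.6 0.0844
```

View pics/at.png

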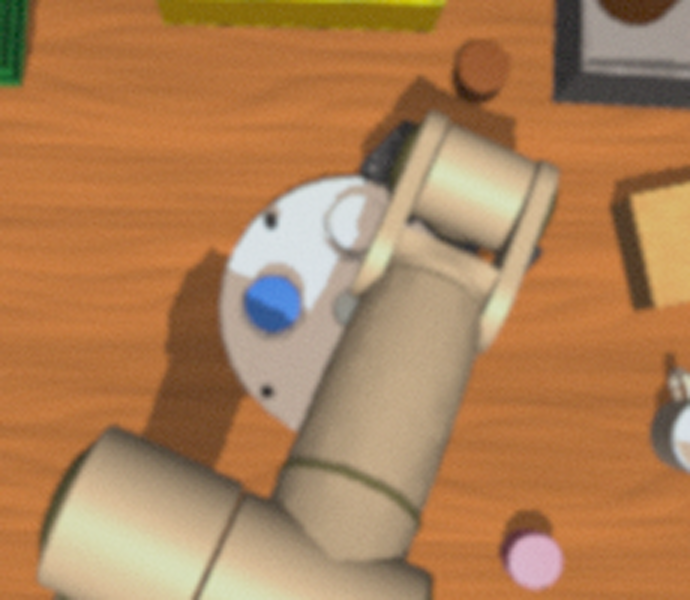

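```bash
python3 -m inch '2.2 0 0 0 -.0175 0;3.3 0 .1 0 -.0262 0;2.2 0 0 0 -.0175 0;1.7 0 0 0 -.0131 0;0.6 0 0 0 -.005 0;0 0 0 0 0 0;0 0 0 0 0 0;0 0 0 0 0 0'
python3 look.py b
```

```text
time: 12.5
eef_pos: [0.6666, -0.1438, 0.0627]
orientation: [-1.571, -0.0, 0.899]
ft_force: [-0.1, -0.3, -0.0]
grip_width: 0.0198
0.1250747772284173 321.2584046317948 321.5150496161799
blue [0.5641 0.0185] 236 93.9 0.0837
```

```bash
python3 -m inch '0 0 0 0 0 0;0 0 0 0 0 0;0 -10 0 0 0 0;0 -25 0 0 0 0;0 -40 0 0 0 0;0 -50 0 0 0 0;0 -50 0 0 0 0;0 0 0 0 0 0' 34
python3 -m inch '-25 0 7 0 0 0;-40 0 11 0 0 0;-40 0 11 0 0 0;-40 0 11 0 0 0;-40 0 11 0 0 0;-40 0 11 0 0 0;-40 0 11 0 0 0;-40 0 11 0 0 0'
python3 -m inch '-40 0 11 0 0 0;-40 0 11 0 0 0;-40 0 11 0 0 0;-40 0 11 0 0 0;-40 0 11 0 0 0;-25 0 5 0 0 0;0 0 0 0 0 0;0 0 0 0 0 0'
cat >> look.py <<'E'
if R['red'][0] is not None and R['arrow'][0] is not None:
    bg=R['green'][0]-R['blue'][0]; print('yaw from blue-green: red dir',(np.degrees(np.arctan2(bg[1],bg[0]))-90)%360,'mid',(R['green'][0]+R['blue'][0])/2)
E
python3 look.py c; rm -f x
```

```text
time: 13.6
eef_pos: [0.6676, -0.1442, 0.2431]
orientation: [-1.579, -0.003, 0.899]
ft_force: [1.2, -0.5, -0.8]
grip_width: 0.0342
time: 14.6
eef_pos: [0.4096, -0.3307, 0.2371]
orientation: [-1.57, -0.0, 0.899]
ft_force: [0.4, -1.5, 0.1]
grip_width: 0.0343
time: 15.6
eef_pos: [0.2245, -0.4685, 0.2374]
orientation: [-1.57, -0.001, 0.899]
ft_force: [-0.9, -0.5, 1.0]
grip_width: 0.0342
0.530121991355229 229.4757464513813 321.5341361641992
red [ 0.4871 -0.0717] 247 184.7 0.083
blue [0.5637 0.019 ] 240 94.2 0.0842
green [ 0.577  -0.1464] 237 275.0 0.0817
arrow [ 0.3946 -0.0766] 112 183.8 0.1756
yaw from blue-green: red dir 184.58647930401145 mid [ 0.57032222 -0.06369867]
```

View pics/ct.png

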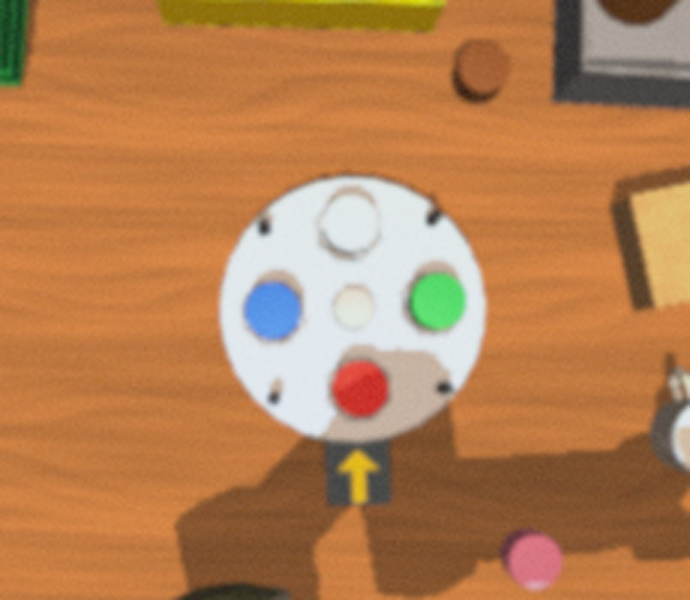

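The red tin stands in line with the arrow. It measures 184.6° against 183.8–184.1° for the arrow, and the arm is clear, so I hand in.

```bash
python3 -c "
from station import sign_off; print(sign_off())"
```

```text
the job is handed in; nothing more can be done
None
```

The red tin now stands at the front of the carousel, in line with the yellow arrow, and I handed the job in at about 16 s of the 45 s allowed. I caged post 2 loosely between the fingers and led the tray about 189° counter-clockwise. Then I opened the fingers, rose and moved the arm clear.

- **Alignment:** in the last top picture, with the arm clear, the red tin bears 184.7°, or 184.6° from the line through the blue and green tins. The arrow bears 183.8° in that picture, and an earlier wrist picture gave 184.1°. The remaining error is therefore about 0.5–0.9°, within what the cameras can resolve.
- **Disagreement:** the scene camera put the arrow near 183°. It looks from a slant, so I trusted the top and wrist cameras instead.
- **Tins and neighbours:** the red, blue and green tins measured in their sockets, and the white one looked so in the picture. Wrist force readings stayed under about 2 N. I did not measure the tape, tub, carton and mug again, but the fingers stayed at the carousel whenever they were low.
- **Standing still:** I took no second picture to confirm this. After release and retreat, the tray was within about 1° of its last reading in the cage.

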